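# Load the solder reel carrier and hold it up level

### The job

One spindle of the two-spindle solder reel carrier is empty: with the carrier standing on the bench, slide the loose full spool of solder over the empty spindle until it sits fully down on its seat. Then take the carrier by its handle, lift it about 10 cm clear of the bench without tipping it, and finish like that, still holding it up level and steady with both spools on and nothing else touching it; do not put it down. Leave the other things on the bench where they are.

Things in the scene. Friction and masses are not known exactly. Their poses are not given: they have to be found in the camera images.
- carrier: Loose solder reel carrier, 0.35 kg empty, at any yaw on the bench (z = 0): aluminium plate 230 (x) by 90 mm (y), top 9 mm up, on rubber feet; handle in the middle; upright spindles 13 mm thick, 75 mm out along +x (empty) and -x (loaded), straight to 58 mm up, tapering to a 4 mm tip at 67 mm. Loaded, it balances within 15 mm of the handle. Origin: centre of the feet's underside, z up.
- handle: The carrier's handle, fixed to it: black grip bar 90 mm long (along the carrier's y), 18 mm thick (x), 22 mm high with rounded edges, 104 to 126 mm above the carrier's origin, on two upright steel rods 8 mm thick and 76 mm apart. Origin and axes as the carrier's.
- handle_mid (a point): Middle of the handle's grip bar, 115 mm above the carrier's origin; axes as the carrier's (bar along y, 18 mm thick along x).
- seat_empty (a point): Centre of the top of the flat black seat disc (36 mm across) at the foot of the empty spindle, on its axis, 11 mm above the carrier's origin: where the loose spool's origin comes to lie. The spindle's tip is 56 mm above this point.
- seat_full (a point): The same point of the other spindle, which already carries a spool.
- spool: The loose full spool, standing on the bench: white plastic reel wound with bright solder wire, standing on one flange with its hole upright: flanges 56 mm across and 3 mm thick, winding 51 mm across, 40 mm high, through hole 18 mm across, about 0.15 to 0.27 kg. Origin: centre of its underside; z along its hole.
- spool_on: The spool already on the carrier, alike: white plastic reel wound with bright solder wire, standing on one flange with its hole upright: flanges 56 mm across and 3 mm thick, winding 51 mm across, 40 mm high, through hole 18 mm across, about 0.15 to 0.27 kg. Origin: centre of its underside.
- bobbin: Bystander: an empty larger reel without wire, flanges 76 mm across, bare hub 30 mm thick, 55 mm high, standing on the bench farther from the robot than the carrier and the loose spool. Origin: centre of its underside.
- board: Bystander: an assembled circuit board, 100 x 160 mm, parts up to 25 mm high, lying on the bench. Origin: centre of its underside.
- iron_stand: Bystander: soldering iron in its stand, base 130 x 75 mm, iron sloping up to about 165 mm above the bench. Origin: centre of its underside.
- flux: Bystander: a bottle of flux, 52 mm across, 125 mm high. Origin: centre of its underside.
Mind the look-alikes: they are no part of the job. What is shaped like the spool but pink is not meant.

How it is judged:
By the outcome, as a careful person would: the job done as asked, in the order asked, and still so for the second after the job is handed in, while the arm keeps its last pose, push and grip.
It also fails if it takes over 64 s, if anything falls off the work surface, if the arm or the gripper's body presses on something with over 40 N, if the wrist force passes 120 N, or if a joint passes its speed limit or range.

### The arm

A 6-joint arm with a two-finger parallel gripper is mounted at the origin on the work surface. World frame = base frame: x ahead of the robot, y to its left, z up, the work surface at z = 0. Lengths are in m, angles in rad, forces in N, time in s.
With the tool pointing down it reaches from about 0.375 to 0.975 m from the base axis. Payload 3.8 kg.
Tool frame: the origin (TCP) lies midway between the tips of the shut fingers; the grasp point (between the pads) lies 19 mm behind it; z points along the fingers, y is the direction in which the jaws open and shut (so a half turn about z gives the same grasp; the last joint's range is limited). The gripper opens to 85 mm and grips with 20 to 120 N. Pads are 22 mm wide; open, the fingers measure 114 mm over their backs; the gripper's body (76 mm by 85 mm) begins 54 mm behind the grasp point. The pads swing forward as they close: fully open they stand 13 mm farther back than shut.
Start: joints at [-1.25, 0.264, 1.604, -0, 1.274, -0.037], TCP at [0.236, -0.632, 0.231] pointing down, gripper open.
Joint ranges: [-2.63, 2.63], [-0.94, 2.18], [0.31, 2.57], [-1.31, 4.45], [0, 2.66], [-2.55, 2.55]. Speed limits (rad/s): [2.57, 2.57, 3.14, 3.14, 3.14, 3.14].

### API

Orientations are given as a rotation vector (axis times angle).
In Python, from workcell import bot gives the robot as it stands.
- The arm moves only by the tool drive_tool, never from a script. Its argument "deltas" is a list of rows, each an object with "hand": the opening, from 0 (shut) to 1 (fully open); "offset": the shift along the world's x, y, z in cm, a list of three; "angular": the turn, a rotation vector about the world's x, y, z in degrees, a list of three. A call has 1 to 8 rows; each row is the pose to reach, as a shift and turn from the pose commanded when the call began; what a row does not reach only later rows make up. A row lasts 1/8 s, in which the tool goes at most 62.5 mm and 10.7 degrees, less where a joint would pass 70% of its speed; a pose out of reach is approached as far as the arm can. A call with a gripper value outside its range is refused whole. The fingers move at their own pace and stop on an object; "force" is the grip in N (left out, the last holds). Time passes only in rows, so rows that repeat a pose let the fingers close. It gives the time, the measured TCP pose, the force and the opening at its end, in the units of the state.
- bot.read_state(): the state, without advancing time (a new reading comes with each control period).
- bot.read_camera(name): name is "scene" or "top" or "wrist"; returns a dict with "frame" (384x512x3 uint8, blue, green, red), "mtx" (3x3 intrinsics, pixels), "R" (3x3) and "t" (3): a world point X has camera coordinates R X + t. Camera axes: x right, y down, z forward; pixel columns grow to the right and rows downward; lengths in m; the calibration is good to about 2 mm. A picture is of the moment at which its call begins. There is no depth.
- bot.finish_job(): hands the job in, once; it reports no verdict.
The state is a dict: "time": time; "q": joint angles; "joint_vel": joint speeds; "joint_torque": joint torques, N m; "tool_pos": TCP position; "tcp_rot": TCP orientation; "wrist_force": force on the tool from outside, world axes, zero at the start; "torque": the same for the moment, N m; "width": opening from 0.0 (shut) to 1.0 (fully open).
Only numpy, scipy, OpenCV 4.12 (cv2) and the standard library are available. Lean on these libraries where they do the work, as an engineer would, in place of code of your own. Each camera call takes 0.05 s, during which the arm holds its last target. There are 200 camera calls.

## Working session

There is one attempt and no reset: what is moved stays moved. The work goes in short steps, Python scripts to look and compute and a tool call to move; the robot and the scene stay as the last step left them, time stands still between calls to the robot, and variables do not carry over. Pictures are saved under pics/ and viewed, about 8 in all and at most 12, crops included, and the job is handed in when it is done.

Besides the shell and the picture viewer there is one more tool, called after ">>>" as name([rows], argument=value, ...), one row to a line, values as JSON. drive_tool: Moves the arm, as the interface text tells. Its arguments: {"type":"object","properties":{"deltas":{"type":"array"},"force":{"type":"number"}},"required":["deltas"]}

```bash
mkdir -p pics; cat > h.py <<'E'
import numpy as np, cv2
from workcell import bot
def ray(c,u,v,z):
    "world point at height z seen at pixel u,v"
    d=c["R"].T@np.linalg.solve(c["mtx"],[u,v,1.]); o=-c["R"].T@c["t"]
    return o+d*(z-o[2])/d[2]
def proj(c,X):
    p=c["mtx"]@(c["R"]@np.asarray(X,float)+c["t"]); return p[:2]/p[2]
E
python3 - <<'E'
from h import *
import pickle
a={n:bot.read_camera(n) for n in("top","scene")}
pickle.dump(a,open("c0.pkl","wb"))
for n in a:
    c=a[n]; print(n,-c["R"].T@c["t"],c["mtx"][0,0]); cv2.imwrite(f"pics/{n}0.png",cv2.resize(c["frame"],(800,600),interpolation=2))
print(bot.read_state())
E
```

```text
top [ 0.4005846  -0.01711037  1.31896515] 430.4967525576069
scene [1.5741371  0.36379507 0.81251861] 438.65550425422634
{'time': 0.1, 'q': array([-1.24992019e+00,  2.64700154e-01,  1.60524530e+00,  1.27346854e-05,
        1.27370382e+00, -3.68594993e-02]), 'joint_vel': array([-2.55218337e-04, -1.31568688e-03, -3.07788870e-03, -2.64407969e-05,
       -5.76399400e-04,  6.47088347e-04]), 'joint_torque': array([ 1.57272651e-03, -5.16707325e+01, -3.68589020e+01,  5.32429704e-05,
        6.33824980e-03, -1.46334810e-05]), 'tool_pos': array([ 0.23617213, -0.63162568,  0.23006723]), 'tcp_rot': array([-3.08946680e+00, -5.58569935e-01,  4.38008776e-04]), 'wrist_force': array([-0.87050485,  1.02858035,  0.50240418]), 'torque': array([ 0.01973595, -0.0114492 ,  0.0038724 ]), 'width': 0.9991828453913183}
```

View pics/top0.png

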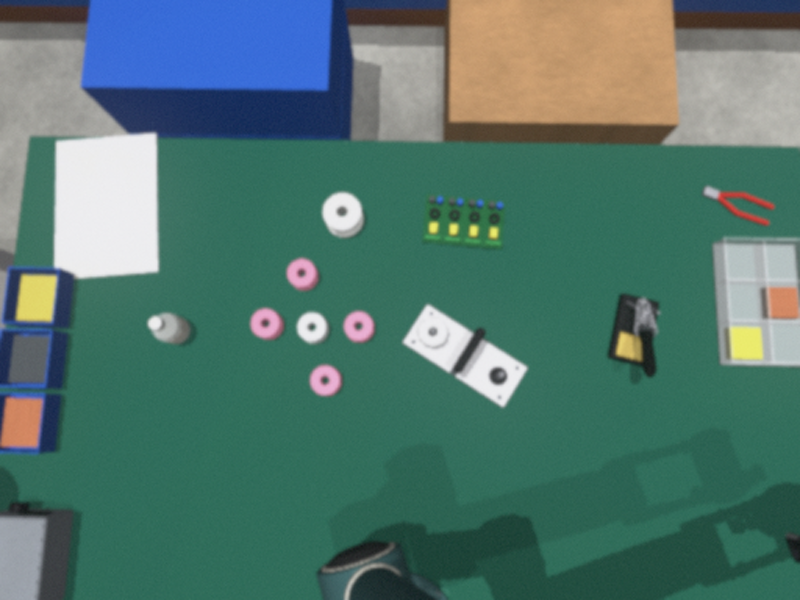

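View pics/scene0.png

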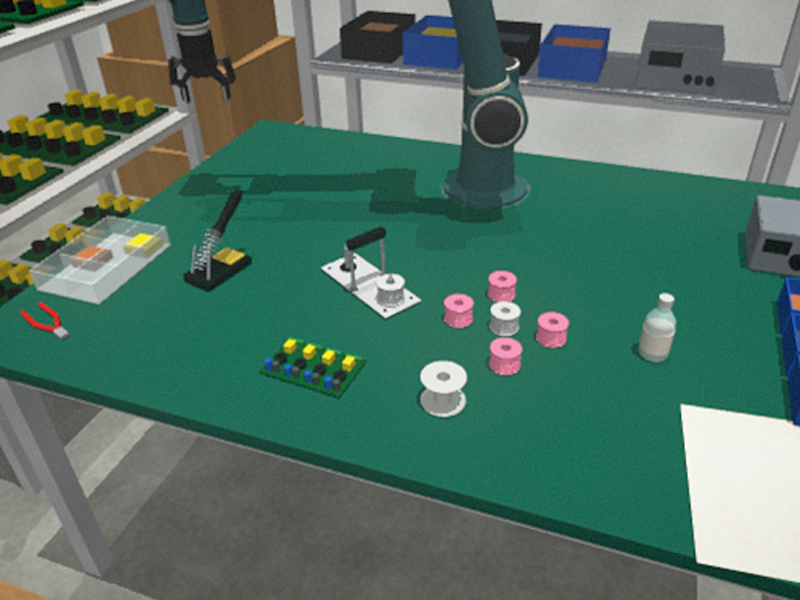

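The top view shows the white spool at (312,327) between four pink ones at (302,273), (265,323), (359,326) and (325,380). The carrier has its loaded spindle at (433,331), its empty spindle at (498,376) and its handle bar from (480,333) to (457,370). The scene view agrees.

```bash
python3 - <<'E'
from h import *
import pickle
a=pickle.load(open("c0.pkl","rb")); c=a["top"]; k=512/800
g=lambda u,v,z:ray(c,(u+.5)*k-.5,(v+.5)*k-.5,z)
for n,u,v,z in[("spool",312,327,.04),("p302",302,273,.04),("p265",265,323,.04),("p359",359,326,.04),("p325",325,380,.04),("on",433,331,.051),("tip",498,376,.04),("h1",480,333,.126),("h2",457,370,.126)]+[("corner",*x,.009) for x in[(428,305),(527,369),(503,406),(404,342)]]: print(n,g(u,v,z).round(4))
f=c["frame"]
A=cv2.resize(f[185:265,140:260],None,fx=5,fy=5,interpolation=2)
B=cv2.resize(f[185:265,250:345],None,fx=6,fy=6,interpolation=2)[:400]
B=cv2.resize(f[185:265,250:345],None,fx=6,fy=6,interpolation=2)
cv2.imwrite("pics/A.png",A);cv2.imwrite("pics/B.png",B)
# white circle: threshold
b=cv2.inRange(f,(165,165,165),(255,255,255)); n,l,s,ce=cv2.connectedComponentsWithStats(b)
for i in range(1,n):
    if 100<s[i,4]<4000: print(s[i],ce[i])
E
```

```text
spool [0.552 0.177 0.04 ]
p302 [0.6573 0.2012 0.04  ]
p265 [0.558  0.2679 0.04  ]
p359 [0.5557 0.0868 0.04  ]
p325 [0.4519 0.1478 0.04  ]
on [ 0.5476 -0.0546  0.051 ]
tip [ 0.4662 -0.1782  0.04  ]
h1 [ 0.537  -0.1358  0.126 ]
h2 [ 0.4708 -0.0954  0.126 ]
corner [ 0.6037 -0.0453  0.009 ]
corner [ 0.4824 -0.238   0.009 ]
corner [ 0.411  -0.1914  0.009 ]
corner [5.298e-01 4.000e-04 9.000e-03]
[226  29  52  26 566] [249.9664311   36.42932862]
[ 435   34   77   59 2949] [480.09460834  65.57036283]
[207 123  25  27 485] [218.59175258 136.00824742]
[ 463  156   49   78 2473] [486.99676506 190.15487262]
[185 167  15  15 109] [192.27522936 174.55045872]
[ 258  195   44   43 1024] [280.03515625 216.03613281]
[162 199  15  16 120] [169.38333333 206.35833333]
[190 200  19  19 258] [199.28294574 208.88372093]
[221 201  17  16 151] [228.98013245 208.27152318]
[ 95 202  18  15 177] [103.93785311 208.42937853]
[292 219  45  41 899] [314.90989989 238.39377086]
[200 235  16  17 164] [207.48780488 243.06707317]
```

View pics/A.png

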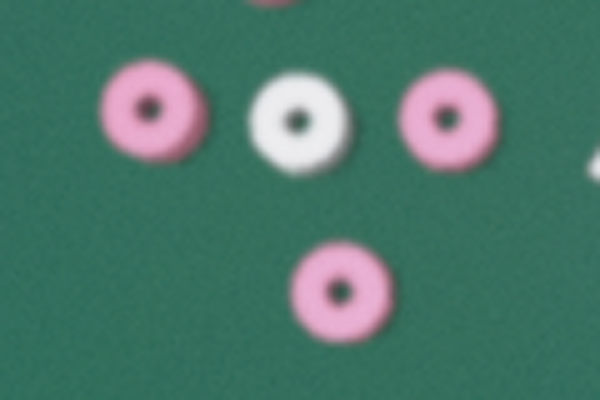

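View pics/B.png

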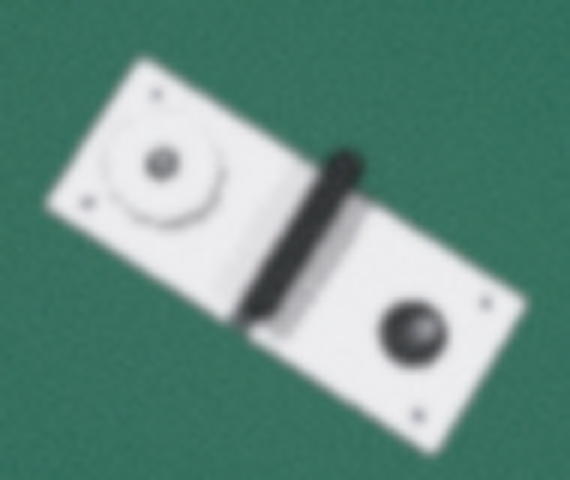

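Crop A puts the spool hole at (298,121). Crop B puts the empty spindle at (412,333) and the bar running from (347,163) to (255,303). The carrier centre comes out near (0.507,-0.119) with a yaw of about -122°, so jaws along the carrier's y (-32°) suit both the pick and the placing.

>>> drive_tool([
  {"hand": 1,"offset": [31.6,80.9,0],"angular": [0,0,37.5]},
  {"hand": 1,"offset": [31.6,80.9,0],"angular": [0,0,37.5]},
  {"hand": 1,"offset": [31.6,80.9,0],"angular": [0,0,37.5]},
  {"hand": 1,"offset": [31.6,80.9,0],"angular": [0,0,37.5]},
  {"hand": 1,"offset": [31.6,80.9,0],"angular": [0,0,37.5]},
  {"hand": 1,"offset": [31.6,80.9,0],"angular": [0,0,37.5]},
  {"hand": 1,"offset": [31.6,80.9,0],"angular": [0,0,37.5]},
  {"hand": 1,"offset": [31.6,80.9,0],"angular": [0,0,37.5]},
])

```text
time: 1.1
tool_pos: [0.4184, -0.1645, 0.2311]
tcp_rot: [2.748, 1.522, 0.0]
wrist_force: [0.5, 0.1, -0.2]
width: 1.0
```

```bash
python3 - <<'E'
from h import *
import pickle
c=bot.read_camera("wrist"); pickle.dump(c,open("w1.pkl","wb")); print(-c["R"].T@c["t"],bot.read_state()["tool_pos"])
cv2.imwrite("pics/w1.png",c["frame"])
E
```

```text
[ 0.45685642 -0.10222032  0.37226596] [ 0.42050938 -0.15753782  0.23101076]
```

>>> drive_tool([
  {"hand": 1,"offset": [13.4,34.2,0],"angular": [0,0,0]},
  {"hand": 1,"offset": [13.4,34.2,0],"angular": [0,0,0]},
  {"hand": 1,"offset": [13.4,34.2,0],"angular": [0,0,0]},
  {"hand": 1,"offset": [13.4,34.2,0],"angular": [0,0,0]},
  {"hand": 1,"offset": [13.4,34.2,0],"angular": [0,0,0]},
  {"hand": 1,"offset": [13.4,34.2,0],"angular": [0,0,0]},
  {"hand": 1,"offset": [13.4,34.2,-6],"angular": [0,0,0]},
  {"hand": 1,"offset": [13.4,34.2,-6],"angular": [0,0,0]},
])

```text
time: 2.15
tool_pos: [0.5475, 0.1747, 0.1652]
tcp_rot: [-2.744, -1.524, 0.02]
wrist_force: [-0.6, -0.4, -0.6]
width: 0.998
```

```bash
python3 - <<'E'
from h import *
import pickle
c=bot.read_camera("wrist"); pickle.dump(c,open("w2.pkl","wb")); print(-c["R"].T@c["t"],bot.read_state()["tool_pos"],bot.read_state()["tcp_rot"])
a=pickle.load(open("w1.pkl","rb"))["frame"]
cv2.imwrite("pics/w12.png",cv2.resize(np.hstack([a,c["frame"]]),(800,300),interpolation=3))
cv2.imwrite("pics/w2.png",c["frame"])
E
```

```text
[0.5876562  0.23757716 0.30569226] [0.54974555 0.17476029 0.16840921] [-2.74594102 -1.52293456  0.01118034]
```

View pics/w12.png

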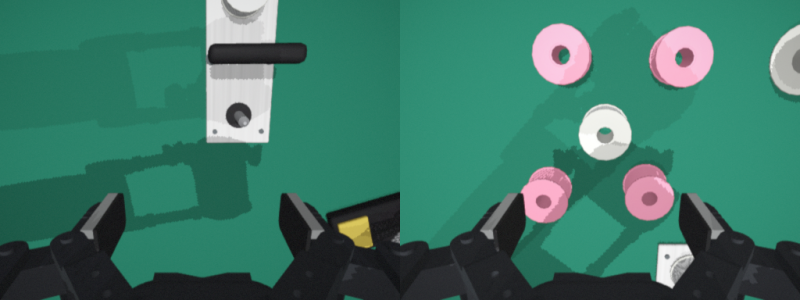

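The wrist views agree with the top view. In the left half, the spindle tip is at about (245,123), the bar runs (210..306,53) and the plate's near corners are at (207,140) and (268,142). In the right half, the spool's top hole is at (605,135).

```bash
python3 - <<'E'
from h import *
import pickle
k=1.28
c=pickle.load(open("w2.pkl","rb")); print("spool",ray(c,205*k,135*k,.04), ray(c,205*k,130.5*k,.04))
c=pickle.load(open("w1.pkl","rb"))
for n,u,v,z in[("tip",245,123.5,.067),("h1",210,54,.12),("h2",306,52,.12),("c1",207,140,.009),("c2",268,142,.009),("seat",238.5,115,.011)]: print(n,ray(c,u*k,v*k,z).round(4))
f=c["frame"]; d=pickle.load(open("w2.pkl","rb"))["frame"]
cv2.imwrite("pics/z1.png",np.hstack([cv2.resize(f[100:200,250:350],(400,400),interpolation=2),cv2.resize(d[125:225,212:312],(400,400),interpolation=2)]))
E
```

```text
spool [0.55285536 0.17994893 0.04      ] [0.55538782 0.18404502 0.04      ]
tip [ 0.4681 -0.1804  0.067 ]
h1 [ 0.4706 -0.0941  0.12  ]
h2 [ 0.5452 -0.1388  0.12  ]
c1 [ 0.4123 -0.1873  0.009 ]
c2 [ 0.485  -0.2362  0.009 ]
seat [ 0.4684 -0.1795  0.011 ]
```

View pics/z1.png

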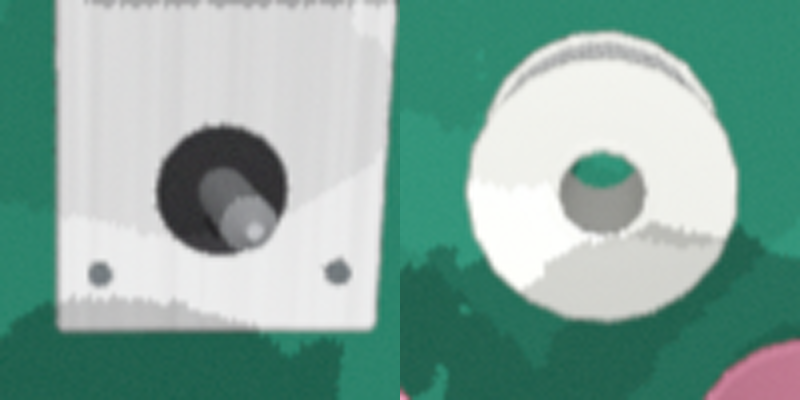

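Enlarged, the spindle tip is at (256,232), the seat disc centre at (222,190) and the spool's hole centre at (603,193).

```bash
python3 - <<'E'
from h import *
import pickle
c=pickle.load(open("w2.pkl","rb")); print("spool",ray(c,262.3,172.6,.04))
c=pickle.load(open("w1.pkl","rb")); print("tip",ray(c,313.5,157.6,.067),"seat",ray(c,305.1,147.1,.011))
print(bot.read_state()["tool_pos"])
E
```

```text
spool [0.55287442 0.18013485 0.04      ]
tip [ 0.46825772 -0.17991943  0.067     ] seat [ 0.46829813 -0.17929186  0.011     ]
[0.54974555 0.17476029 0.16840921]
```

>>> drive_tool([
  {"hand": 1,"offset": [0,0,-2],"angular": [0,0,0]},
  {"hand": 1,"offset": [0,0,-2],"angular": [0,0,0]},
  {"hand": 1,"offset": [0,0,-2],"angular": [0,0,0]},
  {"hand": 1,"offset": [0,0,-2],"angular": [0,0,0]},
])

```text
time: 2.7
tool_pos: [0.553, 0.1754, 0.1525]
tcp_rot: [2.748, 1.522, 0.003]
wrist_force: [-0.5, -0.4, -0.6]
width: 0.999
```

>>> drive_tool([
  {"hand": 1,"offset": [0,0.3,-4],"angular": [0,0,0]},
  {"hand": 1,"offset": [0,0.3,-8],"angular": [0,0,0]},
  {"hand": 1,"offset": [0,0.3,-11],"angular": [0,0,0]},
  {"hand": 1,"offset": [0,0.3,-13],"angular": [0,0,0]},
  {"hand": 1,"offset": [0,0.3,-14.2],"angular": [0,0,0]},
  {"hand": 1,"offset": [0,0.3,-14.2],"angular": [0,0,0]},
])

```text
time: 3.45
tool_pos: [0.5522, 0.1784, 0.009]
tcp_rot: [-2.748, -1.523, 0.001]
wrist_force: [-0.2, 0.2, 0.5]
width: 1.003
```

>>> drive_tool([
  {"hand": 0.6,"offset": [0,0,0],"angular": [0,0,0]},
  {"hand": 0.6,"offset": [0,0,0],"angular": [0,0,0]},
  {"hand": 0.5,"offset": [0,0,0],"angular": [0,0,0]},
  {"hand": 0.5,"offset": [0,0,0],"angular": [0,0,0]},
  {"hand": 0.5,"offset": [0,0,0],"angular": [0,0,0]},
  {"hand": 0.5,"offset": [0,0,0],"angular": [0,0,0]},
], force=40)

```text
time: 4.2
tool_pos: [0.5534, 0.1789, 0.0113]
tcp_rot: [2.747, 1.523, 0.004]
wrist_force: [-1.4, -0.5, 4.7]
width: 0.624
```

>>> drive_tool([
  {"hand": 0.5,"offset": [0,0,0],"angular": [0,0,0]},
  {"hand": 0.5,"offset": [0,0,1],"angular": [0,0,0]},
  {"hand": 0.5,"offset": [0,0,3],"angular": [0,0,0]},
  {"hand": 0.5,"offset": [0,0,7],"angular": [0,0,0]},
  {"hand": 0.5,"offset": [0,0,10],"angular": [0,0,0]},
  {"hand": 0.5,"offset": [0,0,10],"angular": [0,0,0]},
  {"hand": 0.5,"offset": [0,0,10],"angular": [0,0,0]},
])

```text
time: 5.08
tool_pos: [0.5517, 0.1783, 0.1088]
tcp_rot: [-2.748, -1.523, 0.001]
wrist_force: [-0.1, 0.4, -2.1]
width: 0.625
```

```bash
python3 - <<'E'
from h import *
import pickle
c=bot.read_camera("wrist"); pickle.dump(c,open("w3.pkl","wb")); s=bot.read_state();print(s["tool_pos"],s["wrist_force"],s["width"])
cv2.imwrite("pics/w3.png",c["frame"][150:384,100:412][:, :] if 0 else cv2.resize(c["frame"],(700,525)))
E
```

```text
[0.55109083 0.17813046 0.10795459] [-0.14942586  0.49968103 -2.31665152] 0.6244972932285714
```

View pics/w3.png

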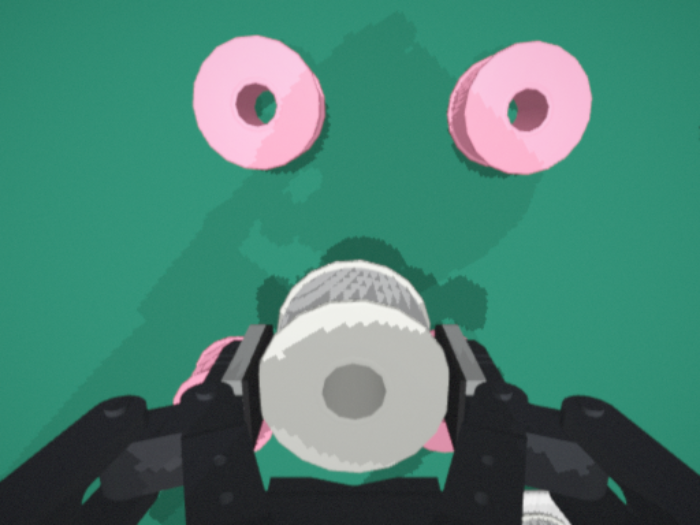

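The spool hangs in the jaws with its hole at (354,390), the top flange spanning x 260..448 and y 302..472, and the rear edge of the bottom flange at (353,262).

```bash
python3 - <<'E'
from h import *
import pickle
c=pickle.load(open("w3.pkl","rb")); k=512/700; zt=.108-.0103+.04
s=bot.read_state()["tool_pos"]
cc=ray(c,354*k,390*k,zt); print("hole",cc,cc-s)
ya=np.array([.8477,-.5305]); xa=np.array([-.53,-.848])
for u,v,z in[(260,382,zt),(448,382,zt),(353,302,zt),(353,472,zt),(353,262,zt-.04),(316,390,zt),(386,390,zt)]:
    d=(ray(c,u*k,v*k,z)-s)[:2]; print(u,v,d@ya*1e3,d@xa*1e3)
E
```

```text
hole [0.55247523 0.17995889 0.1377    ] [0.0013844  0.00182842 0.02974541]
260 382 -25.892389621032496 -4.809997060373711
448 382 26.289623317364946 -4.822240048839721
353 302 -0.08455455251099586 -28.645320067290537
353 472 -0.06611045967403265 25.429470386353447
353 262 -0.13044933657664454 -27.464912806241728
316 390 -10.404205984474846 -2.281646336986712
386 390 9.13580315296399 -2.286414014845534
```

>>> drive_tool([
  {"hand": 0.5,"offset": [0,0,4],"angular": [0,0,0]},
  {"hand": 0.5,"offset": [0,-4,8],"angular": [0,0,0]},
  {"hand": 0.5,"offset": [-2,-9,8],"angular": [0,0,0]},
  {"hand": 0.5,"offset": [-4,-15,8],"angular": [0,0,0]},
  {"hand": 0.5,"offset": [-5,-21,8],"angular": [0,0,0]},
  {"hand": 0.5,"offset": [-6.5,-27,8],"angular": [0,0,0]},
  {"hand": 0.5,"offset": [-7.8,-33,8],"angular": [0,0,0]},
  {"hand": 0.5,"offset": [-8.4,-36,8],"angular": [0,0,0]},
])

```text
time: 6.12
tool_pos: [0.4662, -0.1837, 0.1872]
tcp_rot: [-2.748, -1.518, 0.004]
wrist_force: [0.4, 0.1, -1.5]
width: 0.621
```

>>> drive_tool([
  {"hand": 0.5,"offset": [0,0,-1],"angular": [0,0,0]},
  {"hand": 0.5,"offset": [0,0,-3],"angular": [0,0,0]},
  {"hand": 0.5,"offset": [0,0,-5],"angular": [0,0,0]},
  {"hand": 0.5,"offset": [0,0,-7],"angular": [0,0,0]},
  {"hand": 0.5,"offset": [0,0,-8.5],"angular": [0,0,0]},
  {"hand": 0.5,"offset": [0,0,-8.5],"angular": [0,0,0]},
  {"hand": 0.5,"offset": [0,0,-8.5],"angular": [0,0,0]},
])

```text
time: 7.0
tool_pos: [0.4687, -0.1813, 0.1045]
tcp_rot: [2.747, 1.524, 0.0]
wrist_force: [0.1, 0.4, -1.6]
width: 0.624
```

```bash
python3 - <<'E'
from h import *
import pickle
s=bot.read_state();print(s["tool_pos"],s["wrist_force"],s["width"])
o=[]
for n in("wrist","top","scene"):
    c=bot.read_camera(n); pickle.dump(c,open(n+"4.pkl","wb"))
    if n=="wrist": o.append(cv2.resize(c["frame"],(400,300)))
    else:
        p=proj(c,[.467,-.18,.09]).astype(int); x,y=max(p[0]-50,0),max(p[1]-37,0); print(n,x,y,p)
        o.append(cv2.resize(c["frame"][y:y+75,x:x+100],(400,300),interpolation=2))
cv2.imwrite("pics/v4.png",np.vstack([np.hstack(o[:2]),np.hstack([o[2],o[2]*0])]))
E
```

```text
[ 0.46868409 -0.1813111   0.10450836] [ 0.08348502  0.41178266 -1.5635001 ] 0.6236187060670159
top 271 202 [321 239]
scene 171 112 [221 149]
```

View pics/v4.png

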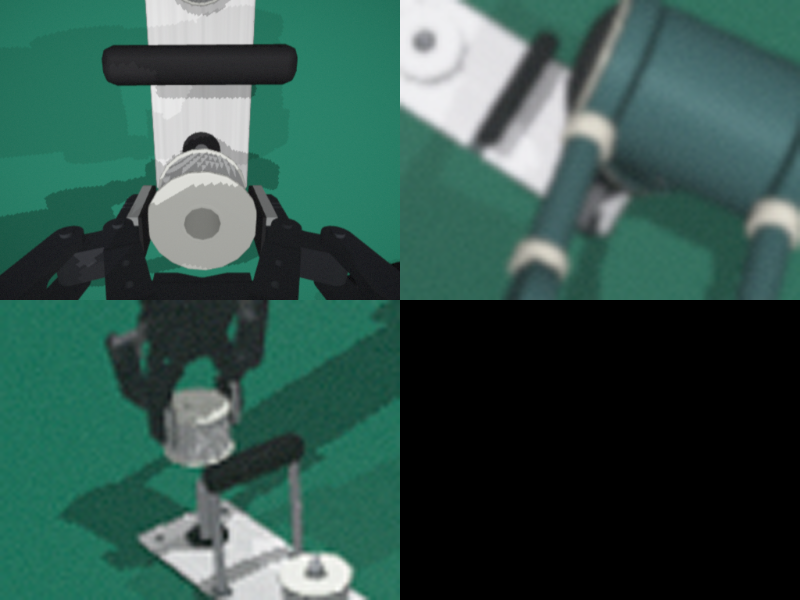

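The wrist view (upper left) shows the bar at (103..297,65), the rear edge of the seat disc at (201,132) and the hole at (202,224). The scene crop shows the spool above the tip and hanging upright.

```bash
python3 - <<'E'
from h import *
import pickle
c=pickle.load(open("wrist4.pkl","rb")); k=1.28
s=bot.read_state()["tool_pos"]; ya=np.array([.8477,-.5305]); xa=np.array([-.53,-.848])
zt=s[2]-.0103+.04
for n,u,v,z in[("hole",202,224,zt),("fl l",148,222,zt),("fl r",257.5,222,zt),("fl top",202,174,zt),("fl bot",202,270,zt),("bar l",102.5,65,.116),("bar r",297.5,65,.116),("bar back",200,44,.120),("bar front",200,86,.110),("disc back",201,132,.011),("plate l",151.5,120,.009),("plate r",251,120,.009),("plate l",148,40,.009)]:
    p=ray(c,u*k,v*k,z); d=(p-s)[:2]; print(n,p.round(4),(d@ya*1e3).round(1),(d@xa*1e3).round(1))
g=cv2.resize(c["frame"][150:360,150:370],None,fx=2.5,fy=2.5,interpolation=2); cv2.imwrite("pics/z4.png",g)
E
```

```text
hole [ 0.4695 -0.1793  0.135 ] -1.0 -2.4
fl l [ 0.4481 -0.1646  0.135 ] -27.0 -3.5
fl r [ 0.4927 -0.1925  0.135 ] 25.7 -3.5
fl top [ 0.4832 -0.1573  0.135 ] -1.0 -28.3
fl bot [ 0.4553 -0.202   0.135 ] -1.0 24.5
bar l [ 0.4686 -0.0921  0.116 ] -48.0 -75.8
bar r [ 0.5466 -0.1408  0.116 ] 44.0 -75.8
bar back [ 0.5123 -0.109   0.12  ] -2.0 -84.7
bar front [ 0.5023 -0.1249  0.11  ] -2.1 -65.8
disc back [ 0.4777 -0.1646  0.011 ] -1.9 -19.2
plate l [ 0.4451 -0.1315  0.009 ] -47.0 -29.9
plate r [ 0.5221 -0.1796  0.009 ] 43.8 -29.9
plate l [ 0.4817 -0.0744  0.009 ] -46.3 -97.7
```

View pics/z4.png

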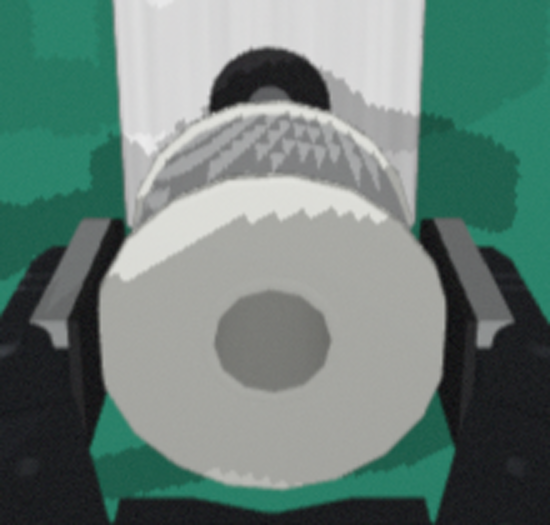

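>>> drive_tool([
  {"hand": 0.5,"offset": [-0.15,-0.05,0],"angular": [0,0,0]},
  {"hand": 0.5,"offset": [-0.15,-0.05,-1.5],"angular": [0,0,0]},
  {"hand": 0.5,"offset": [-0.15,-0.05,-2.5],"angular": [0,0,0]},
  {"hand": 0.5,"offset": [-0.15,-0.05,-3.2],"angular": [0,0,0]},
  {"hand": 0.5,"offset": [-0.15,-0.05,-4],"angular": [0,0,0]},
  {"hand": 0.5,"offset": [-0.15,-0.05,-4.5],"angular": [0,0,0]},
  {"hand": 0.5,"offset": [-0.15,-0.05,-4.5],"angular": [0,0,0]},
])

```text
time: 8.02
tool_pos: [0.4665, -0.1819, 0.0588]
tcp_rot: [-2.747, -1.523, 0.001]
wrist_force: [-0.4, 0.4, -1.9]
width: 0.624
```

No contact force, and the spool's underside is about 18 mm below the tip, so it is on the spindle.

>>> drive_tool([
  {"hand": 0.5,"offset": [0,0,-1],"angular": [0,0,0]},
  {"hand": 0.5,"offset": [0,0,-2],"angular": [0,0,0]},
  {"hand": 0.5,"offset": [0,0,-2.8],"angular": [0,0,0]},
  {"hand": 0.5,"offset": [0,0,-3.3],"angular": [0,0,0]},
  {"hand": 0.5,"offset": [0,0,-3.5],"angular": [0,0,0]},
  {"hand": 0.5,"offset": [0,0,-3.5],"angular": [0,0,0]},
])

```text
time: 8.78
tool_pos: [0.4668, -0.1821, 0.0242]
tcp_rot: [-2.748, -1.523, 0.0]
wrist_force: [0.1, 0.0, -2.0]
width: 0.622
```

>>> drive_tool([
  {"hand": 0.5,"offset": [0,0,-0.1],"angular": [0,0,0]},
  {"hand": 0.5,"offset": [0,0,-0.2],"angular": [0,0,0]},
  {"hand": 0.5,"offset": [0,0,-0.3],"angular": [0,0,0]},
  {"hand": 0.5,"offset": [0,0,-0.3],"angular": [0,0,0]},
])

```text
time: 9.28
tool_pos: [0.4671, -0.1822, 0.0223]
tcp_rot: [2.747, 1.523, 0.0]
wrist_force: [-2.6, 0.0, 4.9]
width: 0.624
```

Contact is felt at the expected seat height. Now I open the jaws and rise.

>>> drive_tool([
  {"hand": 0.7,"offset": [0,0,0],"angular": [0,0,0]},
  {"hand": 0.8,"offset": [0,0,0],"angular": [0,0,0]},
  {"hand": 1,"offset": [0,0,0],"angular": [0,0,0]},
  {"hand": 1,"offset": [0,0,0],"angular": [0,0,0]},
  {"hand": 1,"offset": [0,0,2],"angular": [0,0,0]},
  {"hand": 1,"offset": [0,0,7],"angular": [0,0,0]},
  {"hand": 1,"offset": [0,0,13],"angular": [0,0,0]},
  {"hand": 1,"offset": [0,0,19],"angular": [0,0,0]},
])

```text
time: 10.28
tool_pos: [0.4664, -0.1818, 0.2128]
tcp_rot: [-2.747, -1.523, 0.001]
wrist_force: [1.6, -0.7, 0.5]
width: 1.001
```

```bash
python3 - <<'E'
from h import *
import pickle
o=[]
for n in("wrist","scene"):
    c=bot.read_camera(n); pickle.dump(c,open(n+"5.pkl","wb")); f=c["frame"]
    if n=="scene": f=f[140:215,190:290]
    o.append(cv2.resize(f,(400,300),interpolation=2))
cv2.imwrite("pics/v5.png",np.hstack(o)); s=bot.read_state();print(s["tool_pos"],s["wrist_force"],s["width"])
E
```

```text
[ 0.47160863 -0.18415528  0.21986297] [1.10120414 0.32806678 0.21646091] 0.9948779053968524
```

View pics/v5.png

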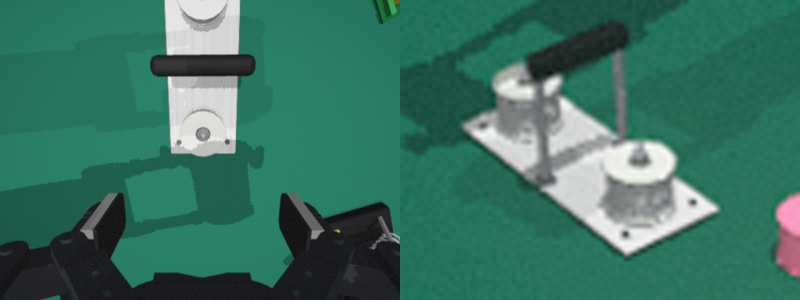

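Both spools stand flat on the plate, and the bar is at (151..255,65) in the wrist view.

```bash
python3 - <<'E'
from h import *
import pickle
c=pickle.load(open("wrist5.pkl","rb")); k=1.28
s=bot.read_state(); t=s["tool_pos"]; print(t,s["q"])
l=ray(c,150.5*k,65*k,.116); r=ray(c,255.5*k,65*k,.116); print(l,r,(l+r)/2,np.degrees(np.arctan2(*(r-l)[[1,0]])))
print(ray(c,203*k,134*k,.051+.008),"spool",ray(c,203*k,130*k,.051))
E
```

```text
[ 0.47160863 -0.18415528  0.21986297] [-4.21484578e-01 -6.06065779e-02  1.98116341e+00  1.21392303e-05
  1.20594335e+00  1.37032238e-01]
[ 0.4693678  -0.09220789  0.116     ] [ 0.54639907 -0.14035446  0.116     ] [ 0.50788344 -0.11628117  0.116     ] -32.006470363861894
[ 0.46841572 -0.17997667  0.059     ] spool [ 0.4699926  -0.17749969  0.051     ]
```

>>> drive_tool([
  {"hand": 1,"offset": [0.5,0.8,0],"angular": [0,0,10]},
  {"hand": 1,"offset": [1,1.6,0],"angular": [0,0,20]},
  {"hand": 1,"offset": [1.5,2.4,0],"angular": [0,0,30]},
  {"hand": 1,"offset": [2,3.2,0],"angular": [0,0,40]},
  {"hand": 1,"offset": [2.5,4,0],"angular": [0,0,50]},
  {"hand": 1,"offset": [3,5,0],"angular": [0,0,60]},
  {"hand": 1,"offset": [3.5,6,0],"angular": [0,0,70]},
  {"hand": 1,"offset": [4,6.5,0],"angular": [0,0,80]},
])

```text
time: 11.38
tool_pos: [0.5066, -0.1164, 0.2105]
tcp_rot: [-1.116, -2.936, -0.0]
wrist_force: [-0.0, -0.3, 0.2]
width: 1.003
```

>>> drive_tool([
  {"hand": 1,"offset": [0,0,0],"angular": [0,0,10]},
  {"hand": 1,"offset": [0,0,0],"angular": [0,0,10]},
  {"hand": 1,"offset": [0,0,-3],"angular": [0,0,10]},
  {"hand": 1,"offset": [0,0,-3],"angular": [0,0,10]},
  {"hand": 1,"offset": [0,0,-3],"angular": [0,0,10]},
])

```text
time: 12.0
tool_pos: [0.5069, -0.1171, 0.1816]
tcp_rot: [-0.868, -3.019, 0.0]
wrist_force: [0.1, 0.7, 0.2]
width: 1.002
```

>>> drive_tool([
  {"hand": 1,"offset": [0,0,-3],"angular": [0,0,0]},
  {"hand": 1,"offset": [0,0,-6],"angular": [0,0,0]},
  {"hand": 1,"offset": [0,0,-8],"angular": [0,0,0]},
  {"hand": 1,"offset": [0,0.05,-8.7],"angular": [0,0,0]},
  {"hand": 1,"offset": [0,0.05,-8.7],"angular": [0,0,0]},
  {"hand": 0.5,"offset": [0,0.05,-8.7],"angular": [0,0,0]},
  {"hand": 0.4,"offset": [0,0.05,-8.7],"angular": [0,0,0]},
  {"hand": 0.3,"offset": [0,0.05,-8.7],"angular": [0,0,0]},
], force=40)

```text
time: 13.0
tool_pos: [0.5072, -0.1166, 0.0949]
tcp_rot: [0.866, 3.019, -0.0]
wrist_force: [-0.4, -1.4, -0.5]
width: 0.379
```

>>> drive_tool([
  {"hand": 0.25,"offset": [0,0,0],"angular": [0,0,0]},
  {"hand": 0.2,"offset": [0,0,0],"angular": [0,0,0]},
  {"hand": 0.15,"offset": [0,0,0],"angular": [0,0,0]},
  {"hand": 0.1,"offset": [0,0,0],"angular": [0,0,0]},
  {"hand": 0,"offset": [0,0,0],"angular": [0,0,0]},
  {"hand": 0,"offset": [0,0,0],"angular": [0,0,0]},
  {"hand": 0,"offset": [0,0,0],"angular": [0,0,0]},
  {"hand": 0,"offset": [0,0,0],"angular": [0,0,0]},
], force=100)

```text
time: 14.0
tool_pos: [0.5069, -0.1166, 0.0947]
tcp_rot: [0.866, 3.02, -0.0]
wrist_force: [-2.6, 1.0, 5.8]
width: 0.194
```

The bar is gripped at an opening of about 17 mm. Now I lift gently.

>>> drive_tool([
  {"hand": 0,"offset": [0,0,0.3],"angular": [0,0,0]},
  {"hand": 0,"offset": [0,0,0.8],"angular": [0,0,0]},
  {"hand": 0,"offset": [0,0,1.5],"angular": [0,0,0]},
  {"hand": 0,"offset": [0,0,2.3],"angular": [0,0,0]},
  {"hand": 0,"offset": [0,0,3.2],"angular": [0,0,0]},
  {"hand": 0,"offset": [0,0,4.1],"angular": [0,0,0]},
  {"hand": 0,"offset": [0,0,5],"angular": [0,0,0]},
  {"hand": 0,"offset": [0,0,5.9],"angular": [0,0,0]},
])

```text
time: 15.0
tool_pos: [0.5068, -0.1165, 0.154]
tcp_rot: [0.866, 3.02, -0.0]
wrist_force: [-0.8, -0.2, -7.8]
width: 0.191
```

>>> drive_tool([
  {"hand": 0,"offset": [0,0,0.9],"angular": [0,0,0]},
  {"hand": 0,"offset": [0,0,1.8],"angular": [0,0,0]},
  {"hand": 0,"offset": [0,0,2.7],"angular": [0,0,0]},
  {"hand": 0,"offset": [0,0,3.5],"angular": [0,0,0]},
  {"hand": 0,"offset": [0,0,4.1],"angular": [0,0,0]},
  {"hand": 0,"offset": [0,0,4.1],"angular": [0,0,0]},
  {"hand": 0,"offset": [0,0,4.1],"angular": [0,0,0]},
  {"hand": 0,"offset": [0,0,4.1],"angular": [0,0,0]},
])

```text
time: 16.0
tool_pos: [0.5064, -0.1164, 0.1937]
tcp_rot: [-0.866, -3.019, 0.0]
wrist_force: [-0.2, -0.2, -7.3]
width: 0.192
```

```bash
python3 - <<'E'
from h import *
import pickle
o=[]
for n in("wrist","scene"):
    c=bot.read_camera(n); pickle.dump(c,open(n+"6.pkl","wb")); f=c["frame"]
    if n=="scene": f=f[90:210,170:330]
    o.append(cv2.resize(f,(400,300),interpolation=2))
cv2.imwrite("pics/v6.png",np.hstack(o)); s=bot.read_state();print(s["time"],s["tool_pos"],s["tcp_rot"],s["wrist_force"],s["torque"],s["width"])
E
```

```text
16.1 [ 0.50655504 -0.11644826  0.19385084] [-8.65714422e-01 -3.01915142e+00  2.75566203e-05] [-0.36148629  0.1555197  -6.26182688] [-0.0423539   0.07780475 -0.03481168] 0.19326442950976191
```

View pics/v6.png

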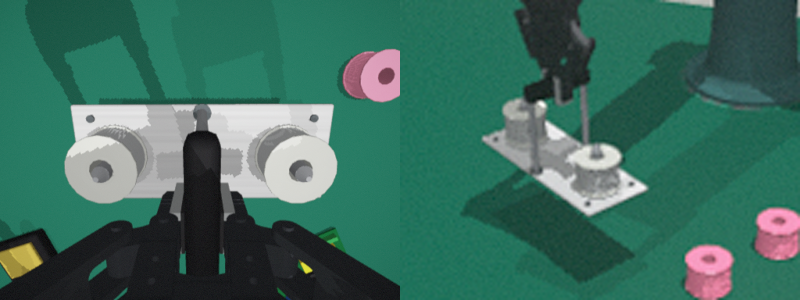

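The carrier is held level: in the wrist view the plate's back edge is straight at y≈104, and the spools sit symmetrically at (101,170) and (301,170). The scene crop shows it clear of the bench with its shadow separate. I hold it briefly and hand in.

>>> drive_tool([
  {"hand": 0,"offset": [0,0,0.1],"angular": [0,0,0]},
  {"hand": 0,"offset": [0,0,0.1],"angular": [0,0,0]},
  {"hand": 0,"offset": [0,0,0.1],"angular": [0,0,0]},
  {"hand": 0,"offset": [0,0,0.1],"angular": [0,0,0]},
  {"hand": 0,"offset": [0,0,0.1],"angular": [0,0,0]},
  {"hand": 0,"offset": [0,0,0.1],"angular": [0,0,0]},
  {"hand": 0,"offset": [0,0,0.1],"angular": [0,0,0]},
  {"hand": 0,"offset": [0,0,0.1],"angular": [0,0,0]},
])

```text
time: 17.1
tool_pos: [0.5068, -0.1165, 0.1953]
tcp_rot: [-0.866, -3.02, -0.0]
wrist_force: [0.2, 0.4, -6.2]
width: 0.195
```

```bash
python3 - <<'E'
from h import *
import pickle
a=pickle.load(open("wrist6.pkl","rb"))["frame"]; b=bot.read_camera("wrist")["frame"]
print("mean change",cv2.absdiff(a,b)[100:260].mean()); s=bot.read_state(); print(s["time"],s["tool_pos"],s["wrist_force"],s["width"])
print(bot.finish_job())
E
```

```text
mean change 1.7771280924479167
17.15 [ 0.5067737  -0.11653502  0.19526121] [ 0.09171133  0.12351048 -6.78056272] 0.19290393208849183
the job is handed in; nothing more can be done
None
```

I slid the loose white spool down over the empty spindle until it touched its seat. I then gripped the carrier by the middle of its handle at 100 N, lifted it 10 cm, and handed the job in at 17 s with it still held up.

- **Seating:** the gripper felt contact at the expected seat height, and the picture after release showed both spools standing flat on the plate.
- **Lift:** the last pictures showed the carrier level and clear of the bench with both spools on. The wrist carried about 6–8 N, steady, and the handle had not slipped in the jaws.
- **Other items:** I did not take a last overall picture of the other things on the bench, but the gripper showed no unexpected contact forces.

No check failed or disagreed.

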